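# Pass a tube rack under a held-up gate into its bay

### The job

Press the yellow treadle bar down with one fingertip so that the red gate is held up, and while it stays held use the other fingertip to push the green tube rack by its rear tab along the chute, under the gate, until its front rests against the blue end stop; the gate must not touch the rack on the way. Then let go of the treadle so that the gate shuts behind the tubes. Do not lift the rack, and leave the bottle, jar, flask and tip box where they stand.

Things in the scene. Friction and masses are not known exactly. Their poses are not given: they have to be found in the camera images.
- chute: White chute, low aluminium walls, fixed. Origin: on the bench, under the channel's centre line. +y = way the rack is pushed, +x = across, to the treadle side, z up. Floor 20 mm above the bench; inside width 72 mm (x -36..36), walls 5 mm thick, 20 mm above the floor; open rear end at y -205 mm. The shut gate's plate stands at y +38..42 mm.
- end_stop (a point): Middle of the face of the blue end stop that the rack's front comes to rest on: chute x 0, y +152 mm, 32 mm above the bench. The stop is 72 mm wide and 24 mm high above the channel floor.
- shaft (a point): Middle of the gate's steel shaft, 8 mm thick, parallel to the chute outside its wall: chute x +52 mm, y -292 to +58 mm, axis 58 mm above the bench. Held in three grey posts 14 mm wide, 66 mm high, at chute y -291, +18 and +56 mm. A hand can straddle wall and shaft, one finger in the channel and one on the treadle.
- gate (a joint): Angle of gate and treadle (one rigid piece) about the shaft, rad: 0 shut, grows as the treadle goes down, stop 0.85. A spring shuts it; 3 to 6 N down on the treadle opens it. The plate clears the tubes above 0.5. It swings up sideways, so the rack cannot push it open. At 0.65 the treadle is level, its top 28 mm above the bench, so a fingertip on it is 8 mm higher than the channel floor.
- treadle (a point): Centre of the top face of the yellow treadle, a flat bar 290 mm long (chute y -285..+5 mm), 37 mm wide, 4 mm thick. Gate shut: slopes up outwards by 0.65 rad, over chute x +85..114 mm, inner edge 45, outer edge 67 mm above the bench. Level: over chute x +70..107 mm. Pressing anywhere along it has the same effect, and a fingertip can slide along it.
- gate_plate (a point): Middle of the lower edge of the red gate plate, 38 mm wide (chute x -32..+6 mm when shut). Shut, this edge is 11 mm above the channel floor; raised, the plate's top reaches about 130 mm above the bench.
- rack: Green microtube rack, red and white caps, loose, 0.18 to 0.35 kg. Origin: underside, centre of the tube block. Axes as the chute's. Block 66 (x) x 90 (y) x 28 mm, caps up to 34 mm; front face 45 mm ahead (+y) of the origin. A tongue 6 mm thick runs back to an upright tab; the shut gate passes over the tongue. Home: origin at chute y +107 mm, block wholly beyond the gate.
- rack_tab (a point): Centre of the rear face of the rack's upright tab (the face to push), 130 mm behind the rack's origin, 20 mm above its underside. Tab 60 mm wide (x), 8 mm thick, 30 mm high from the underside. With the rack home this face is still 61 mm short of the gate plate.
- bottle: Bystander: glass bottle with blue cap, 56 mm wide, 100 mm high, origin at its foot.
- jar: Bystander: amber jar with white lid, 60 mm wide, 85 mm high, origin at its foot.
- flask: Bystander: small conical flask, 68 mm wide, 95 mm high, origin at its foot.
- tipbox: Bystander: blue pipette-tip box with clear lid, 87 x 77 x 56 mm, origin at its foot.

How it is judged:
On the way, in this order (a step that is already met when the one before it is completed fails the run):
1. the gate is held up by a finger on it while the rack is still short of it (value of joint gate above 0.45 rad and contact force between the fingers and gate above 0.3 N and y of rack in the frame of chute below -0.007 m), for 0.1 s.
2. the tube block is half-way under the gate, which a finger still holds up (value of joint gate above 0.4 rad and contact force between the fingers and gate above 0.3 N and y of rack in the frame of chute between 0.04 and 0.08 m), for 0.1 s.
3. the rack is at the end stop while a finger still holds the gate up (value of joint gate above 0.4 rad and contact force between the fingers and gate above 0.3 N and y of rack in the frame of chute above 0.101 m), for 0.05 s.
At the end, for the whole second after the job is handed in: The rack lies flat on the chute floor with its front within 6 mm of the end stop, at rest, and the gate is shut (below 0.06 rad) behind the tube block (y of rack in the frame of chute above 0.101 m and z of rack in the frame of chute below 0.023 m and angle between rack's own z axis and vertical below 0.05 rad and value of joint gate below 0.06 rad and linear speed of rack below 0.01 m/s); the robot touches nothing.
It fails at once if the gate touches the rack (more than 1.5 N) (contact force between gate and rack above 1.5 N).
It fails at once if the rack is lifted or tipped (z of rack in the frame of chute above 0.03 m or angle between rack's own z axis and vertical above 0.2 rad).
It fails at once if a bystander is moved (over 15 mm) or tipped (distance of any of bottle, jar, flask, tipbox from where it was at the start of the episode above 0.015 m or angle between any of bottle, jar, flask, tipbox's own z axis and vertical above 0.3 rad).
It also fails if it takes over 48 s, if anything falls off the work surface, if the arm or the gripper's body presses on something with over 40 N, if the wrist force passes 120 N, or if a joint passes its speed limit or range.

### The arm

A 7-joint arm with a two-finger parallel gripper is mounted at the origin on the work surface. World frame = base frame: x ahead of the robot, y to its left, z up, the work surface at z = 0. Lengths are in m, angles in rad, forces in N, time in s.
With the tool pointing down it reaches from about 0.35 to 0.9 m from the base axis. Payload 19.9 kg.
Tool frame: the origin (TCP) lies midway between the tips of the shut fingers; the grasp point (between the pads) lies 19 mm behind it (env.grasp_offset is the distance from the TCP to the grasp point, in m); x points along the fingers, z is the direction in which the jaws open and shut, and the axes are right-handed (so a half turn about x gives the same grasp; the last joint's range is limited). The gripper opens to 94 mm and grips with 3 to 60 N. Pads are 16 mm wide; open, the fingers measure 119 mm over their backs; the gripper's body (75 mm by 177 mm) begins 78 mm behind the grasp point.
Start: joints at [1.175, 0.417, -0.01, 1.614, 0.005, 1.111, -0.053], TCP at [0.217, -0.586, 0.205] pointing down, gripper open.
Joint ranges: [-2.81, 2.81], [-0.39, 2.02], [-1.27, 1.25], [0.06, 2.57], [-1.19, 4.33], [0.19, 2], [-2.82, 2.82]. Speed limits (rad/s): [1.89, 1.89, 2.39, 2.39, 3.01, 3.01, 3.01].

### API

Orientations are given as a unit quaternion [x, y, z, w].
In Python, from station import status, camera, get_calibration, env gives the robot as it stands. The module is installed in compiled form; this text tells all that it offers.
- The arm moves only by the tool apply_moves, never from a script. Its argument "motion" is a list of rows, each a list of 4 numbers: the shift along the tool's x, y, z in units of 25 mm (1.0 is 25 mm), then the turn about the tool's x in units of 5 degrees (1.0 is 5 degrees). A call has 1 to 20 rows; each row is the pose to reach, as a shift and turn from the pose measured when the call began, along the tool's axes at that moment; what a row does not reach only later rows make up. A row lasts 1/8 s, in which the tool goes at most 62.5 mm and 10.7 degrees, less where a joint would pass 70% of its speed; a pose out of reach is approached as far as the arm can. A call with a gripper value outside its range is refused whole. "hand" is the closure in counts, from 0 (fully open) to 255 (shut), set as the call begins (left out, the last holds). The fingers move at their own pace and stop on an object; "force" is the grip in N (left out, the last holds). Time passes only in rows, so rows that repeat a pose let the fingers close. It gives the time, the measured TCP pose, the force and the opening at its end, in the units of the state.
- status.sense(): the state, without advancing time (a new reading comes with each control period).
- camera(name): name is "scene" or "top" or "wrist"; returns the picture (400x640x3 uint8, red, green, blue); there is no depth.
- get_calibration(name): a dict with "fx", "fy", "cx", "cy" (pixels), "view" (4x4, takes a point from world to camera coordinates). Camera axes: x right, y up, looking along -z (the intrinsics and any distortion apply to the point x, -y, -z); pixel columns grow to the right and rows downward; lengths in m; the calibration is good to about 2 mm. A picture is of the moment at which its call begins: read the wrist's pose just before it. get_calibration takes no time and is no camera call; for the wrist camera it gives the pose at the moment of the call.
- env.finish_job(): hands the job in, once; it reports no verdict.
The state is a dict: "time": time; "q": joint angles; "qvel": joint speeds; "joint_efforts": joint torques, N m; "position": TCP position; "orientation": TCP orientation; "contact_force": force on the tool from outside, world axes, zero at the start; "wrist_torque": the same for the moment, N m; "finger_gap": finger opening in m.
Only numpy, scipy, OpenCV 4.12 (cv2) and the standard library are available. Lean on these libraries where they do the work, as an engineer would, in place of code of your own. Each camera call takes 0.05 s, during which the arm holds its last target.

## Working session

There is one attempt and no reset: what is moved stays moved. The work goes in short steps, Python scripts to look and compute and a tool call to move; the robot and the scene stay as the last step left them, time stands still between calls to the robot, and variables do not carry over. Pictures are saved under pics/ and viewed, and the job is handed in when it is done.

Besides the shell and the picture viewer there is one more tool, called after "Call:" as name(argument=value, ...) on one line, values as JSON. apply_moves: Moves the arm, as the interface text tells. Its arguments: {"type":"object","properties":{"motion":{"type":"array"},"hand":{"type":"number"},"force":{"type":"number"}},"required":["motion"]}

```bash
ls; mkdir -p pics; cat > h.py <<'E'
import numpy as np,cv2
from station import status,camera,get_calibration,env
def save(n,f):
    im=camera(n); cv2.imwrite('pics/'+f,im[:,:,::-1]); return im
E
python3 - <<'E'
from h import *
s=status.sense();print(s['time'],s['position'],s['orientation'],s['finger_gap'],s['contact_force'])
for n in('scene','top'):
    save(n,n+'0.png');c=get_calibration(n);print(n,{k:(np.round(v,4).tolist()) for k,v in c.items()})
E
```

```text
pics
0.0 [ 0.2170283  -0.58572991  0.2048584 ] [ 0.40412676  0.58074013 -0.40369051  0.58004866] 0.09377770525851876 [0.7787709  0.15777558 0.4535232 ]
scene {'fx': 392.8979, 'fy': 392.8979, 'cx': 321.64, 'cy': 195.5447, 'view': [[0.1009, 0.9949, -0.0033, -0.0272], [-0.571, 0.0606, 0.8187, 0.244], [0.8147, -0.0808, 0.5742, -1.5569], [0.0, 0.0, 0.0, 1.0]]}
top {'fx': 407.8518, 'fy': 407.8518, 'cx': 320.8565, 'cy': 200.4825, 'view': [[0.0056, -0.9997, 0.023, -0.049], [0.9954, 0.0078, 0.0956, -0.5212], [-0.0958, 0.0224, 0.9952, -1.0489], [0.0, 0.0, 0.0, 1.0]]}
```

View pics/scene0.png

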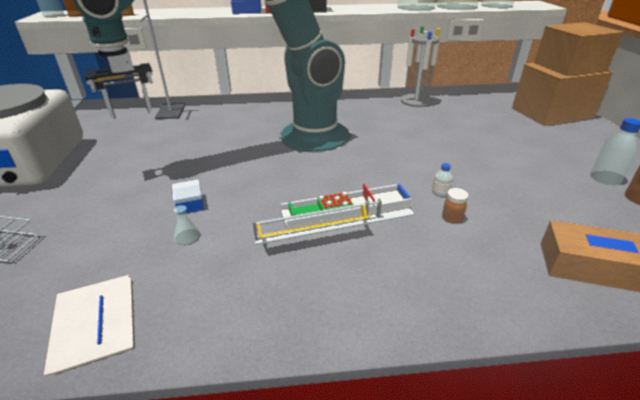

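View pics/top0.png

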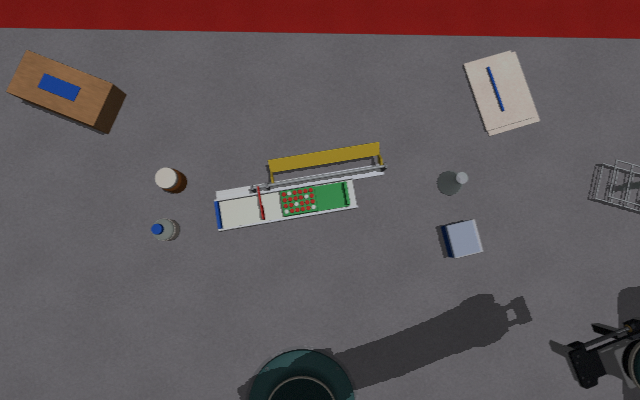

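```bash
python3 - <<'E'
from h import *
im=cv2.imread('pics/top0.png')
c=im[130:245,200:400]; cv2.imwrite('pics/topz.png',cv2.resize(c,None,fx=4,fy=4,interpolation=cv2.INTER_CUBIC))
E
```

```text
(no output)
```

View pics/topz.png

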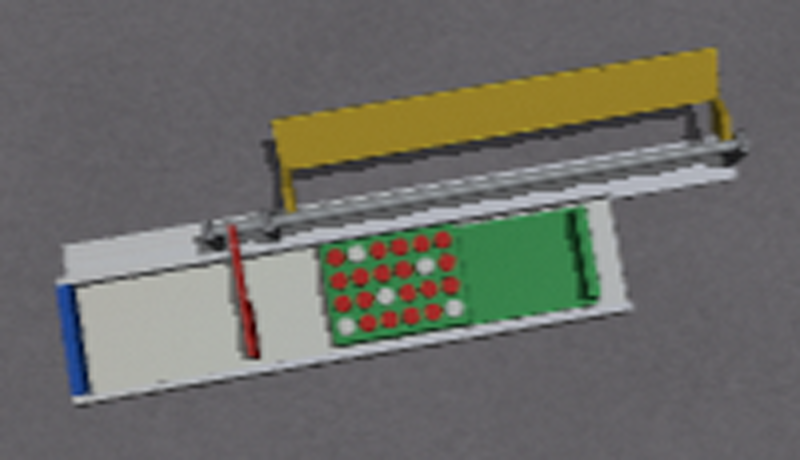

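```bash
cat >> h.py <<'E'
def ray(cal,u,v):
    V=np.array(cal['view']);R=V[:3,:3];t=V[:3,3]
    d=R.T@np.array([(u-cal['cx'])/cal['fx'],-(v-cal['cy'])/cal['fy'],-1.]);return -R.T@t,d
def onz(cal,u,v,z):
    o,d=ray(cal,u,v);return o+d*(z-o[2])/d[2]
def proj(cal,p):
    V=np.array(cal['view']);q=V[:3,:3]@p+V[:3,3];return cal['cx']+cal['fx']*q[0]/-q[2],cal['cy']+cal['fy']*q[1]/q[2]
E
python3 - <<'E'
from h import *
cal=get_calibration('top')
P=[(716,47,.067,114,-285),(272,121,.067,114,5),(718,103,.045,85,-285),(280,168,.045,85,5),(632,308,.04,-41,-205),(76,284,.044,36,152),(86,393,.044,-36,152)]
W=np.array([onz(cal,(u+.0)/4+200-.4,v/4+130-.4,z)[:2] for u,v,z,_,_ in P]);C=np.array([p[3:] for p in P])/1000
from scipy.optimize import least_squares
def f(a):
    c,s=np.cos(a[2]),np.sin(a[2]);return (C@np.array([[c,s],[-s,c]])+a[:2]-W)
r=least_squares(lambda a:f(a).ravel(),[.5,0,0]);print(r.x,np.degrees(r.x[2]));print(np.round(f(r.x)*1000,1))
a=r.x;c,s=np.cos(a[2]),np.sin(a[2])
# rack points: tab top rear edge z=.05 
for u,v,z in [(586,206,.05),(600,298,.05),(320,243,.048),(333,346,.048),(232,228,.1),(245,356,.06)]:
    w=onz(cal,u/4+199.6,v/4+129.6,z)[:2]-a[:2];print(np.round(np.array([[c,s],[-s,c]])@w*1000,1))
np.save('a.npy',a)
E
```

```text
[0.50903743 0.06695694 0.17562441] 10.062537624522239
[[-0.6 -1.1]
 [-0.1  0.1]
 [ 2.8 -1.5]
 [-2.  -1.7]
 [-0.4 -1.2]
 [ 0.6  4.8]
 [-0.3  0.6]]
[  29.1 -185. ]
[ -31.2 -183.5]
[ 34.2 -11.6]
[-32.8  -9.2]
[45.4 37. ]
[-30.6  45.9]
```

```bash
cat >> h.py <<'E'
from scipy.spatial.transform import Rotation as Ro
def a2w(x,y):
    a=np.load('a.npy');c,s=np.cos(a[2]),np.sin(a[2]);return np.array([a[0]+c*x-s*y,a[1]+s*x+c*y])
def w2c(p):
    a=np.load('a.npy');c,s=np.cos(a[2]),np.sin(a[2]);d=np.array(p[:2])-a[:2];return np.array([c*d[0]+s*d[1],-s*d[0]+c*d[1]])
def plan(x,y,z):
    """units from now to chute x,y / world z"""
    s=status.sense();R=Ro.from_quat(s['orientation']).as_matrix()
    p=np.array([*a2w(x,y),z]);print('t',s['time'],'pos',np.round(s['position'],4),'chute',np.round(w2c(s['position'])*1000,1),'gap',s['finger_gap'],'F',np.round(s['contact_force'],2))
    print('R',np.round(R,3).tolist())
    a=np.load('a.npy');zx=np.array([np.cos(a[2]),np.sin(a[2]),0])
    for sg in(1,-1):
        t=R.T@(sg*zx);print('turn',sg,np.degrees(np.arctan2(-t[1],t[2]))/5)
    print('shift',R.T@(p-s['position'])/.025); return p
E
python3 - <<'E'
from h import *
print(plan(.042,-.206,.2)); print(status.sense()['q'])
cal=get_calibration('top')
for u,v in[(447,185),(455,250),(170,190),(165,235)]:print(onz(cal,u,v,0))
E
```

```text
t 0.1 pos [ 0.217  -0.5857  0.2049] chute [-401.6 -591.6] gap 0.09420939356044811 F [ 0.17 -0.02 -0.53]
R [[-0.0, 0.938, 0.347], [0.001, 0.347, -0.938], [-1.0, -0.0, -0.001]]
turn 1 -15.946708787188777
turn -1 20.053291212811224
shift [  0.20827773  20.20812236 -12.01543212]
[ 0.58638431 -0.12853593  0.2       ]
[ 1.17448423  0.41787941 -0.01031566  1.61413284  0.0046831   1.11073644
 -0.05301621]
[ 0.5690162  -0.38994178  0.        ]
[ 0.39310139 -0.40732809  0.        ]
[0.549007  0.3585562 0.       ]
[0.42873485 0.36682003 0.        ]
```

Call:
apply_moves(motion=[[0,1.2,-0.7,-0.9],[0,2.5,-1.5,-1.9],[0,3.8,-2.2,-2.9],[0,5.0,-3.0,-3.9],[0,6.3,-3.7,-4.9],[0,7.6,-4.5,-5.9],[0,8.8,-5.2,-6.9],[0,10.1,-6.0,-7.9],[0,11.4,-6.8,-8.9],[0,12.6,-7.5,-9.9],[0,13.9,-8.2,-10.9],[0,15.1,-9.0,-11.9],[0,16.4,-9.8,-12.9],[0,17.7,-10.5,-13.9],[0.1,18.9,-11.2,-14.9],[0.2,19.6,-11.7,-15.5],[0.2,20.2,-12,-15.95],[0.2,20.2,-12,-15.95],[0.2,20.2,-12,-15.95]], hand=38)

```text
time: 2.48
position: [0.5859, -0.13, 0.2002]
orientation: [-0.061, 0.705, 0.062, 0.704]
contact_force: [-0.5, -0.3, -0.5]
finger_gap: 0.0796
```

```bash
python3 - <<'E'
from h import *
plan(.042,-.206,.12)
cw=get_calibration('wrist');save('wrist','w1.png');save('top','top1.png')
im=cv2.imread('pics/top1.png')
cv2.imwrite('pics/top1z.png',cv2.resize(im[110:260,200:440],None,fx=3,fy=3,interpolation=cv2.INTER_CUBIC))
E
```

```text
t 2.475 pos [ 0.5859 -0.13    0.2002] chute [  41.3 -207.4] gap 0.0796133072618369 F [-0.52 -0.32 -0.54]
R [[-0.001, -0.173, 0.985], [0.001, 0.985, 0.173], [-1.0, 0.001, -0.001]]
turn 1 -0.01782408318277393
turn -1 35.982175916817226
shift [3.20758136 0.05365707 0.03086018]
```

View pics/w1.png

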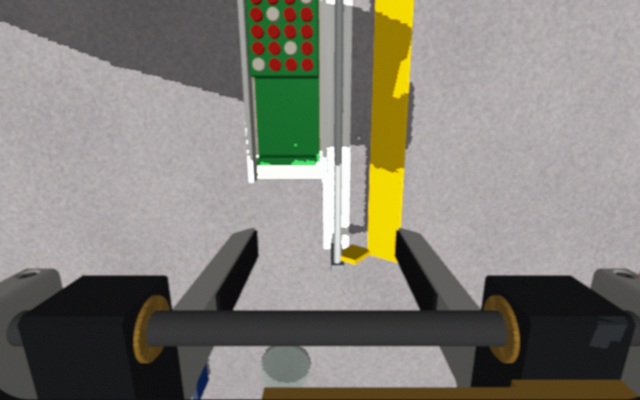

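View pics/top1z.png

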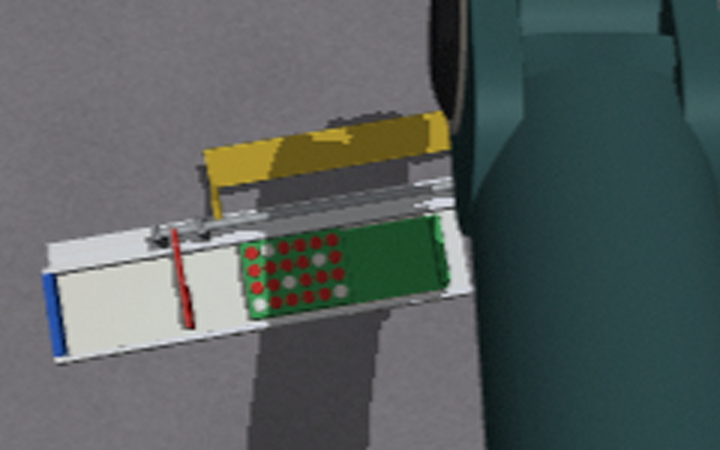

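```bash
python3 - <<'E'
from h import *
c=get_calibration('wrist')
for n,u,v,z in[('tabL',257,163,.05),('tabR',320,157,.05),('treIn',368,255,.045),('treOut',400,262,.067),('chRearL',250,182,.04),('shaft',337,200,.058),('floorRear',285,180,.02),('capL',251,76,.048),('blockR',320,77,.048)]:
    print(n,np.round(w2c(onz(c,u,v,z))*1000,1))
for x in(-.0465,.0465):
  s=status.sense();R=Ro.from_quat(s['orientation']).as_matrix();p=s['position']+R[:,2]*x
  for z in (.2,.05,.028):
    q=p.copy();q[2]=z;print(proj(c,q),np.round(w2c(q)*1000,1))
E
```

```text
tabL [ -28.6 -183.4]
tabR [  34.9 -177.5]
treIn [  87.  -286.3]
treOut [ 117.4 -284.2]
chRearL [ -39.2 -205.1]
shaft [  52. -220.]
floorRear [  -4.8 -207. ]
capL [ -30.2 -100.6]
blockR [  35.4 -101.6]
(np.float64(247.0637191632373), np.float64(241.63308155970742)) [  -5.2 -207.3]
(np.float64(281.07665645507643), np.float64(186.11212528168792)) [  -5.2 -207.3]
(np.float64(283.7529276970152), np.float64(181.7435187912555)) [  -5.2 -207.3]
(np.float64(405.95133020412027), np.float64(241.62688336840876)) [  87.8 -207.5]
(np.float64(371.6859997406261), np.float64(186.103653639804)) [  87.8 -207.5]
(np.float64(368.9900640747179), np.float64(181.735184015055)) [  87.8 -207.5]
```

Call:
apply_moves(motion=[[1.2,0,0.05,0],[2.4,0,0.1,0],[3.6,0,0.1,0],[4.8,0,0.1,0],[5.2,0,0.1,0],[5.6,0,0.1,0],[5.9,0,0.1,0],[6.2,0,0.1,0],[6.5,0,0.1,0],[6.8,0,0.1,0],[6.9,0,0.1,0],[6.9,0,0.1,0]])

```text
time: 4.08
position: [0.5832, -0.1308, 0.0295]
orientation: [-0.062, 0.708, 0.061, 0.701]
contact_force: [-59.8, -0.0, 75.9]
finger_gap: 0.0735
```

```bash
python3 - <<'E'
from h import *
plan(.042,-.206,.027)
save('wrist','w2.png');save('scene','s2.png');save('top','top2.png')
im=cv2.imread('pics/scene0.png'),cv2.imread('pics/s2.png')
cv2.imwrite('pics/s2z.png',cv2.resize(np.vstack([i[150:260,220:440] for i in im]),None,fx=2.7,fy=2.7,interpolation=cv2.INTER_CUBIC))
E
```

```text
t 4.075 pos [ 0.5832 -0.1308  0.0295] chute [  38.5 -207.7] gap 0.07349795505441774 F [-5.976e+01 -1.000e-02  7.591e+01]
R [[-0.011, -0.172, 0.985], [-0.002, 0.985, 0.172], [-1.0, -0.001, -0.011]]
turn 1 -0.0303961981066924
turn -1 35.96960380189331
shift [0.09953387 0.06910685 0.14165497]
```

View pics/w2.png

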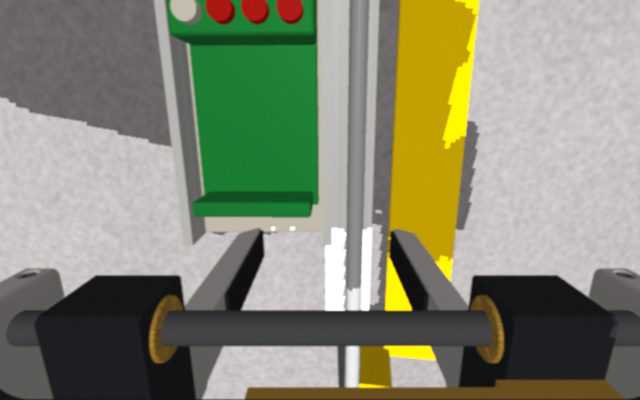

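View pics/s2z.png

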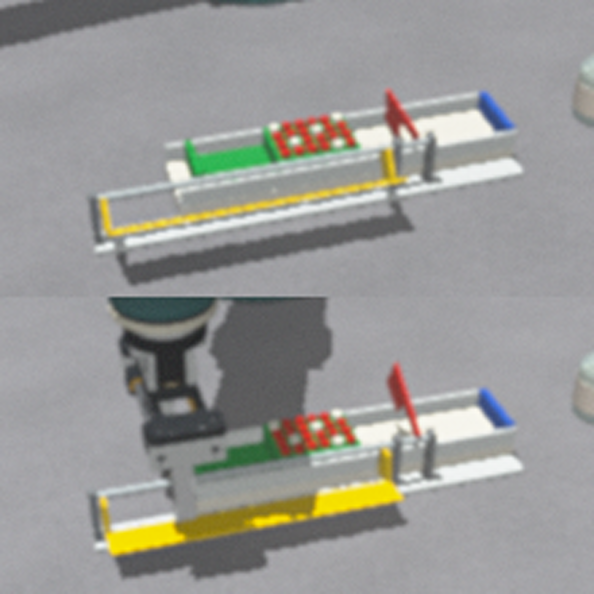

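Call:
apply_moves(motion=[[-0.2,0,0,0],[-0.4,0,0,0],[-0.8,0,0,0],[-1.4,0,0.2,0],[-2.0,0,0.5,0],[-2.2,0,0.6,0],[-2.2,0,0.6,0],[-2.2,0,0.6,0]], hand=0)

```text
time: 5.22
position: [0.5981, -0.1281, 0.084]
orientation: [-0.062, 0.709, 0.061, 0.7]
contact_force: [-0.3, 0.4, 0.0]
finger_gap: 0.0936
```

```bash
python3 - <<'E'
from h import *
plan(.052,-.206,.060)
save('wrist','w3.png')
E
```

```text
t 5.225 pos [ 0.5981 -0.1281  0.084 ] chute [  53.6 -207.7] gap 0.09363962472155893 F [-0.26  0.36  0.02]
R [[-0.011, -0.172, 0.985], [-0.002, 0.985, 0.172], [-1.0, -0.0, -0.012]]
turn 1 -0.030862548661985057
turn -1 35.969137451338014
shift [ 0.95986959  0.06659285 -0.05435682]
```

View pics/w3.png

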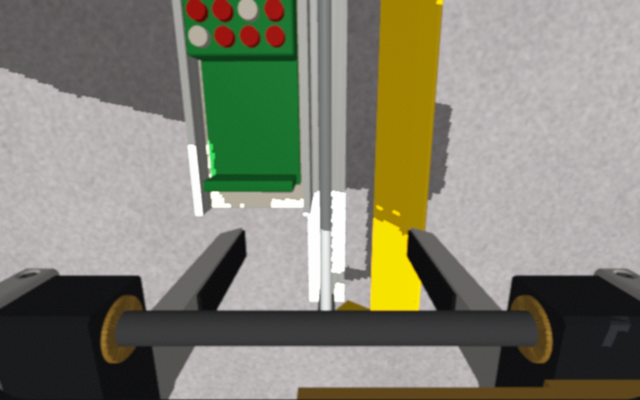

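Call:
apply_moves(motion=[[0.4,0,-0.14,0],[0.8,0,-0.14,0],[1.0,0,-0.14,0],[1.2,0,-0.16,0],[1.4,0,-0.18,0],[1.6,0,-0.22,0],[1.8,0,-0.28,0],[1.96,0,-0.33,0],[2.05,0,-0.38,0],[2.05,0,-0.38,0]])

```text
time: 6.52
position: [0.5866, -0.1301, 0.0325]
orientation: [-0.061, 0.71, 0.061, 0.699]
contact_force: [-12.8, 0.1, 13.8]
finger_gap: 0.0939
```

```bash
python3 - <<'E'
from h import *
plan(.042,-.206,.028)
save('wrist','w4.png');save('scene','s4.png')
im=cv2.imread('pics/scene0.png'),cv2.imread('pics/s4.png')
cv2.imwrite('pics/s4z.png',cv2.resize(np.vstack([i[150:260,220:440] for i in im]),None,fx=2.7,fy=2.7,interpolation=cv2.INTER_CUBIC))
E
```

```text
t 6.525 pos [ 0.5866 -0.1301  0.0325] chute [  42.  -207.6] gap 0.09388737985015068 F [-12.8    0.06  13.83]
R [[-0.014, -0.172, 0.985], [-0.003, 0.985, 0.172], [-1.0, -0.0, -0.015]]
turn 1 -0.03314285664887273
turn -1 35.96685714335113
shift [0.18136423 0.06263517 0.00366329]
```

View pics/w4.png

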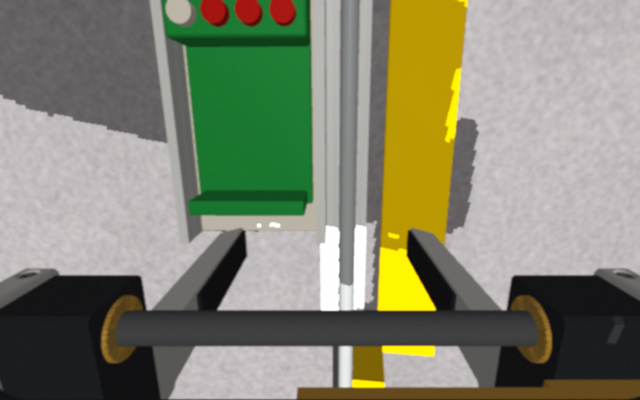

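View pics/s4z.png

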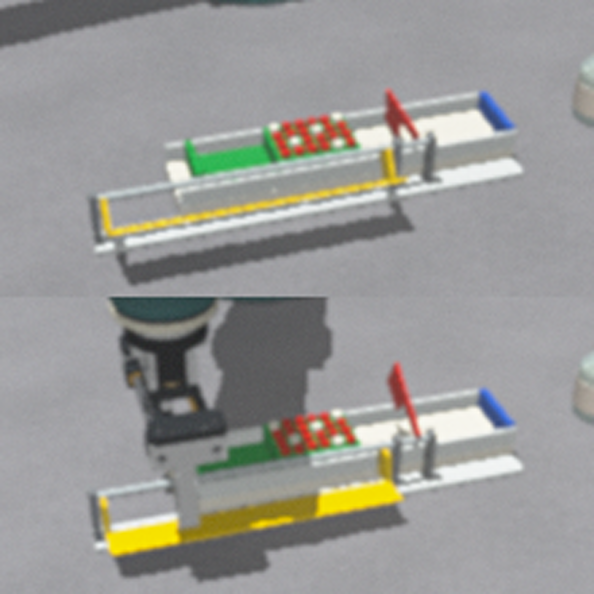

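```bash
cat > g.py <<'E'
from h import *
def ed(th,x,z):
    # level coords rel pivot at .65
    b=.65-th; c,s=np.cos(b),np.sin(b);X,Z=x-.052,z-.058
    return .052+c*X-s*Z,.058+s*X+c*Z
E
python3 - <<'E'
from g import *
c=get_calibration('wrist');cs=get_calibration('scene')
for th in(0,.3,.4,.5,.6,.7,.8):
    o=[]
    for (x,z) in((.070,.028),(.107,.028)):
        X,Z=ed(th,x,z);
        for y in(-.17,):o.append(np.round(proj(c,np.array([*a2w(X,y),Z]))))
    # outer edge ends in scene
        o.append(np.round(proj(cs,np.array([*a2w(X,-.285),Z])),1))
        o.append(np.round(proj(cs,np.array([*a2w(X,.005),Z])),1))
    print(th,[i.tolist() for i in o])
im=cv2.imread('pics/w4.png')
for r in(100,150,180):
    hsv=cv2.cvtColor(im,cv2.COLOR_BGR2HSV)[r];m=np.where((abs(hsv[:,0].astype(int)-25)<8)&(hsv[:,1]>150))[0];print(r,m.min(),m.max())
E
```

```text
0 [[408.0, 183.0], [258.1, 234.3], [365.8, 214.7], [485.0, 194.0], [259.0, 234.9], [370.4, 214.6]]
0.3 [[394.0, 180.0], [258.2, 235.7], [364.8, 216.2], [468.0, 185.0], [259.7, 240.7], [369.9, 220.2]]
0.4 [[389.0, 179.0], [258.1, 235.9], [364.5, 216.4], [461.0, 182.0], [259.9, 242.2], [369.6, 221.8]]
0.5 [[384.0, 178.0], [258.1, 235.9], [364.1, 216.6], [453.0, 180.0], [260.0, 243.5], [369.2, 223.1]]
0.6 [[378.0, 177.0], [258.0, 235.9], [363.7, 216.6], [445.0, 178.0], [260.1, 244.6], [368.7, 224.2]]
0.7 [[373.0, 177.0], [257.9, 235.6], [363.2, 216.4], [437.0, 176.0], [260.1, 245.5], [368.1, 225.2]]
0.8 [[367.0, 176.0], [257.8, 235.3], [362.8, 216.2], [428.0, 174.0], [260.1, 246.1], [367.5, 225.8]]
100 386 457
150 384 453
180 383 450
```

Call:
apply_moves(motion=[[0.06,0,-0.1,0],[0.14,0.1,-0.18,0],[0.18,0.2,-0.18,0],[0.18,0.2,-0.18,0]])

```text
time: 7.12
position: [0.5816, -0.1263, 0.0283]
orientation: [-0.062, 0.709, 0.06, 0.7]
contact_force: [-0.2, -3.0, 4.5]
finger_gap: 0.094
```

```bash
python3 - <<'E'
from g import *
plan(.042,-.029,.028)
im=save('wrist','w5.png')
hsv=cv2.cvtColor(im,cv2.COLOR_RGB2HSV)
c=get_calibration('wrist')
for th in(.4,.5,.6,.7,.8):
    print(th,[np.round(proj(c,np.array([*a2w(X+.0015,-.165),Z]))).tolist() for X,Z in (ed(th,.07,.028),ed(th,.107,.028))])
for r in(150,180):
    m=np.where((abs(hsv[r,:,0].astype(int)-25)<8)&(hsv[r,:,1]>150))[0];print(r,m.min(),m.max())
E
```

```text
t 7.125 pos [ 0.5816 -0.1263  0.0283] chute [  37.7 -203. ] gap 0.09401200931762564 F [-0.25 -3.02  4.5 ]
R [[-0.014, -0.171, 0.985], [-0.003, 0.985, 0.171], [-1.0, -0.001, -0.014]]
turn 1 -0.038137963676923084
turn -1 35.96186203632308
shift [5.09206315e-03 6.96053615e+00 1.50811947e-01]
0.4 [[402.0, 180.0], [476.0, 183.0]]
0.5 [[396.0, 179.0], [468.0, 181.0]]
0.6 [[390.0, 178.0], [459.0, 179.0]]
0.7 [[384.0, 178.0], [450.0, 177.0]]
0.8 [[378.0, 177.0], [440.0, 175.0]]
150 385 452
180 384 449
```

View pics/w5.png

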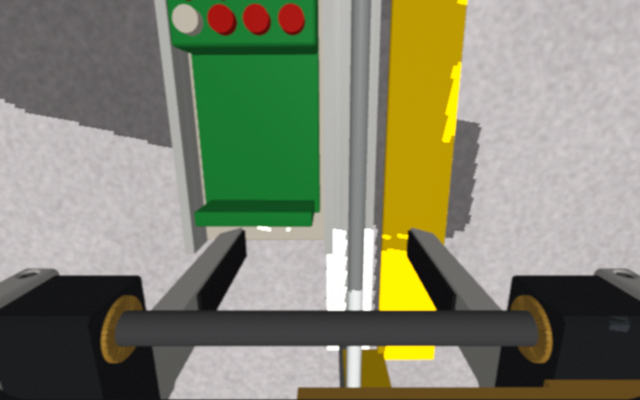

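Call:
apply_moves(motion=[[0.02,0.25,0,0],[0.02,0.5,0,0],[0.02,0.75,0,0],[0.02,1.0,0,0],[0.02,1.25,0,0],[0.02,1.5,0,0],[0.02,1.75,0,0],[0.02,2.0,0,0],[0.02,2.25,0,0],[0.02,2.5,0,0],[0.02,2.75,0,0],[0.02,2.75,0,0]])

```text
time: 8.68
position: [0.5698, -0.0577, 0.0279]
orientation: [-0.062, 0.709, 0.06, 0.7]
contact_force: [-0.1, -0.5, 6.3]
finger_gap: 0.0942
```

```bash
python3 - <<'E'
from g import *
plan(.038,-.029,.028)
im=save('wrist','w6.png')
hsv=cv2.cvtColor(im,cv2.COLOR_RGB2HSV)
c=get_calibration('wrist')
y=w2c(status.sense()['position'])[1]+.038
for th in(.4,.5,.6,.7,.8):
    print(th,[np.round(proj(c,np.array([*a2w(X+.0015,y),Z]))).tolist() for X,Z in (ed(th,.07,.028),ed(th,.107,.028))])
for r in(150,180):
    m=np.where((abs(hsv[r,:,0].astype(int)-25)<8)&(hsv[r,:,1]>150))[0];print(r,m.min(),m.max())
im=save('scene','s6.png')[:,:,::-1]
cv2.imwrite('pics/s6z.png',cv2.resize(im[150:260,220:440],None,fx=3.5,fy=3.5,interpolation=cv2.INTER_CUBIC))
E
```

```text
t 8.675 pos [ 0.5698 -0.0577  0.0279] chute [  38.  -133.4] gap 0.09415235684186868 F [-0.09 -0.52  6.31]
R [[-0.013, -0.172, 0.985], [-0.003, 0.985, 0.172], [-1.0, -0.001, -0.014]]
turn 1 -0.027881835244193028
turn -1 35.972118164755805
shift [-0.00621804  4.17550145 -0.01190118]
0.4 [[401.0, 180.0], [476.0, 183.0]]
0.5 [[396.0, 179.0], [467.0, 181.0]]
0.6 [[390.0, 178.0], [459.0, 179.0]]
0.7 [[384.0, 178.0], [450.0, 177.0]]
0.8 [[378.0, 177.0], [440.0, 175.0]]
150 384 451
180 383 448
```

View pics/w6.png

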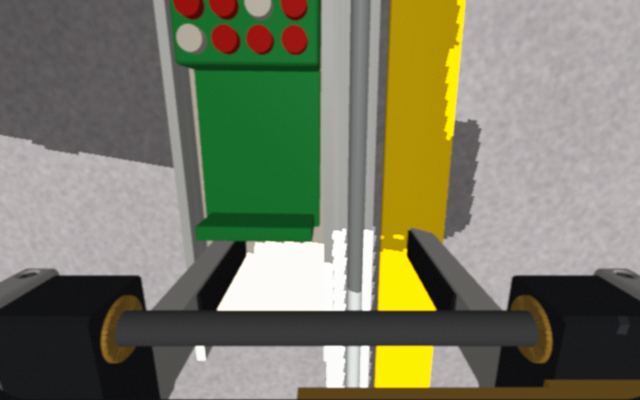

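View pics/s6z.png

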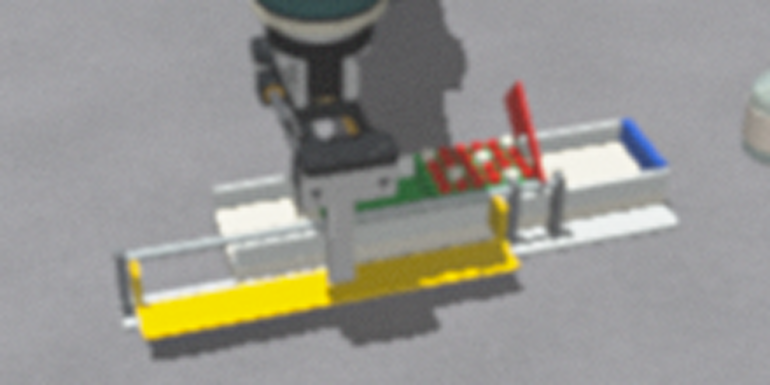

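Call:
apply_moves(motion=[[0.02,0.25,0,0],[0.02,0.5,0,0],[0.02,0.75,0,0],[0.02,1.0,0,0],[0.02,1.25,0,0],[0.02,1.5,0,0],[0.02,1.75,0,0],[0.02,2.0,0,0],[0.02,2.25,0,0],[0.02,2.5,0,0],[0.02,2.75,0,0],[0.02,3.0,0,0],[0.02,3.25,0,0],[0.02,3.45,0,0],[0.02,3.6,0,0],[0.02,3.75,0,0],[0.02,3.75,0,0]])

```text
time: 10.9
position: [0.5535, 0.035, 0.0274]
orientation: [-0.062, 0.709, 0.061, 0.7]
contact_force: [0.5, -3.1, 5.5]
finger_gap: 0.0942
```

```bash
python3 - <<'E'
from g import *
plan(.038,-.031,.028)
c=get_calibration('wrist');im=save('wrist','w7.png')
hsv=cv2.cvtColor(im,cv2.COLOR_RGB2HSV)
y=w2c(status.sense()['position'])[1]+.038
for th in(.5,.6,.7,.8):
    print(th,[np.round(proj(c,np.array([*a2w(X+.0015,y),Z]))).tolist() for X,Z in (ed(th,.07,.028),ed(th,.107,.028))])
for r in(150,180):
    m=np.where((abs(hsv[r,:,0].astype(int)-25)<8)&(hsv[r,:,1]>150))[0];print(r,m.min(),m.max())
im=save('top','top7.png')[:,:,::-1]
cv2.imwrite('pics/top7z.png',cv2.resize(im[130:245,200:400],None,fx=4,fy=4,interpolation=cv2.INTER_CUBIC))
E
```

```text
t 10.9 pos [0.5535 0.035  0.0274] chute [ 38.2 -39.2] gap 0.09421594954903696 F [ 0.52 -3.08  5.5 ]
R [[-0.014, -0.173, 0.985], [-0.003, 0.985, 0.173], [-1.0, -0.0, -0.014]]
turn 1 -0.025059640599909304
turn -1 35.974940359400094
shift [-0.02549957  0.32770555 -0.00794645]
0.5 [[396.0, 179.0], [467.0, 181.0]]
0.6 [[390.0, 178.0], [459.0, 179.0]]
0.7 [[384.0, 178.0], [450.0, 177.0]]
0.8 [[378.0, 177.0], [440.0, 176.0]]Traceback (most recent call last):
  File "<stdin>", line 9, in <module>
    return umr_minimum(a, axis, None, out, keepdims, initial, where)
ValueError: zero-size array to reduction operation minimum which has no identity
```

View pics/w7.png

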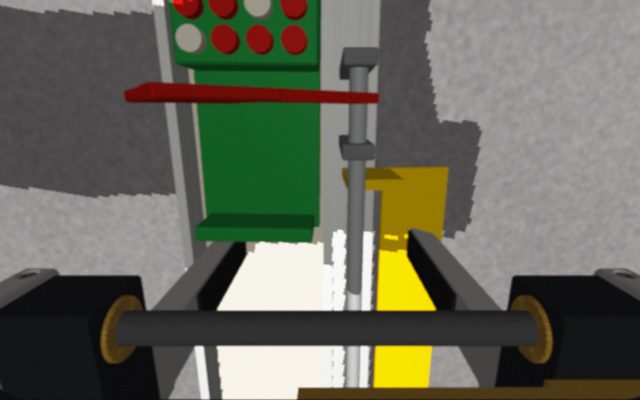

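Call:
apply_moves(motion=[[0.0,0.12,0,0],[0.0,0.2,0,0],[0.0,0.28,0,0],[0.0,0.36,0,0],[0.0,0.42,0,0],[0.0,0.42,0,0]])

```text
time: 11.7
position: [0.5523, 0.0418, 0.0274]
orientation: [-0.063, 0.709, 0.059, 0.7]
contact_force: [6.3, -22.2, 5.7]
finger_gap: 0.0939
```

```bash
python3 - <<'E'
from g import *
plan(.038,-.031,.028)
c=get_calibration('wrist')
im=save('wrist','w8.png');im=save('top','top8.png')[:,:,::-1]
cv2.imwrite('pics/top8z.png',cv2.resize(im[130:245,200:400],None,fx=4,fy=4,interpolation=cv2.INTER_CUBIC))
E
```

```text
t 11.7 pos [0.5523 0.0418 0.0274] chute [ 38.2 -32.3] gap 0.09385535472340652 F [  6.34 -22.22   5.69]
R [[-0.013, -0.171, 0.985], [-0.007, 0.985, 0.171], [-1.0, -0.005, -0.014]]
turn 1 -0.03999500375227498
turn -1 35.960004996247726
shift [-0.02224785  0.05280777 -0.01042403]
```

View pics/w8.png

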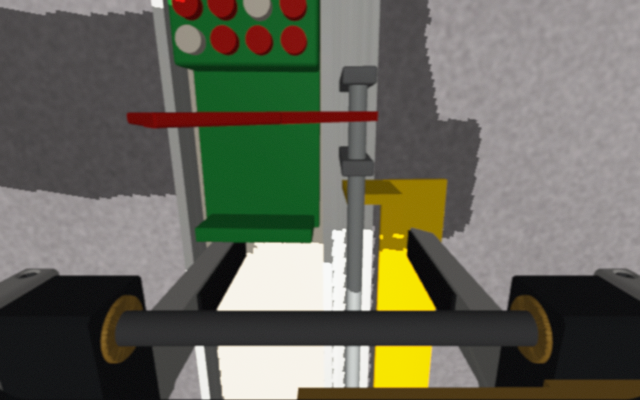

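View pics/top8z.png

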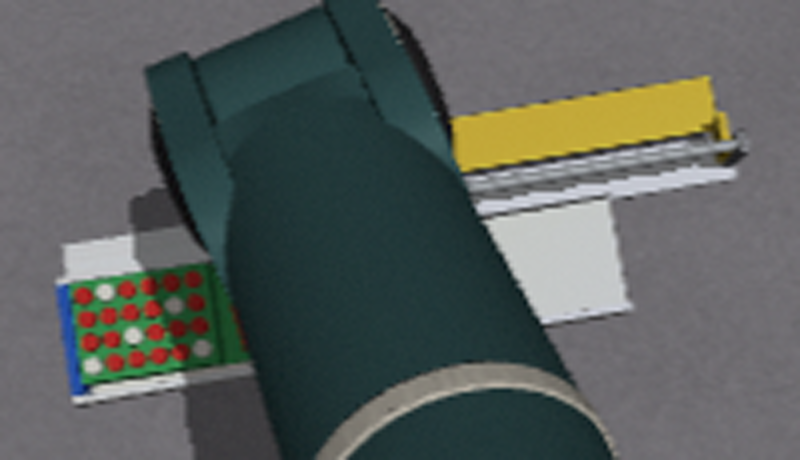

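Call:
apply_moves(motion=[[0,-0.2,0,0],[0,-0.5,0,0],[-0.2,-0.6,0.12,0],[-0.5,-0.6,0.25,0],[-0.8,-0.6,0.35,0],[-1.1,-0.6,0.4,0],[-1.5,-0.6,0.4,0],[-2.2,-0.6,0.4,0],[-3.4,-0.6,0.4,0],[-4.8,-0.8,0.4,0],[-6.2,-1.5,0.4,0],[-7,-3,0.4,0],[-7,-5,0.4,0],[-7,-7,0.4,0],[-7,-9,0.4,0],[-7,-9,0.4,0]])

```text
time: 13.8
position: [0.6024, -0.1813, 0.2037]
orientation: [-0.061, 0.709, 0.056, 0.7]
contact_force: [0.8, 0.8, -0.5]
finger_gap: 0.0942
```

```bash
python3 - <<'E'
from g import *
plan(.038,-.031,.028)
im=save('wrist','w9.png');im2=save('top','top9.png')[:,:,::-1]
cv2.imwrite('pics/top9z.png',cv2.resize(im2[130:245,200:400],None,fx=4,fy=4,interpolation=cv2.INTER_CUBIC))
im2=save('scene','s9.png')[:,:,::-1]
cv2.imwrite('pics/s9z.png',cv2.resize(im2[150:260,160:480],None,fx=2.5,fy=2.5,interpolation=cv2.INTER_CUBIC))
E
```

```text
t 13.8 pos [ 0.6024 -0.1813  0.2037] chute [  48.6 -260.7] gap 0.09417759180979826 F [ 0.76  0.8  -0.47]
R [[-0.013, -0.166, 0.986], [-0.008, 0.986, 0.166], [-1.0, -0.005, -0.014]]
turn 1 -0.10448554929378581
turn -1 35.895514450706216
shift [ 6.9846474   9.22400043 -0.40788065]
```

View pics/top9z.png

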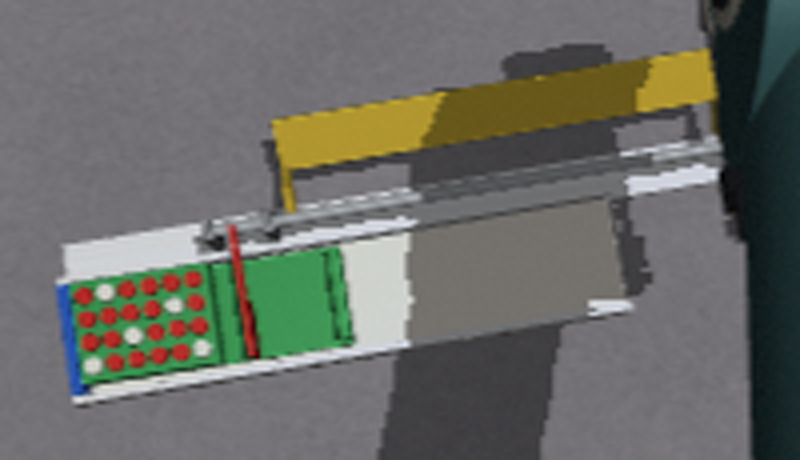

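View pics/s9z.png

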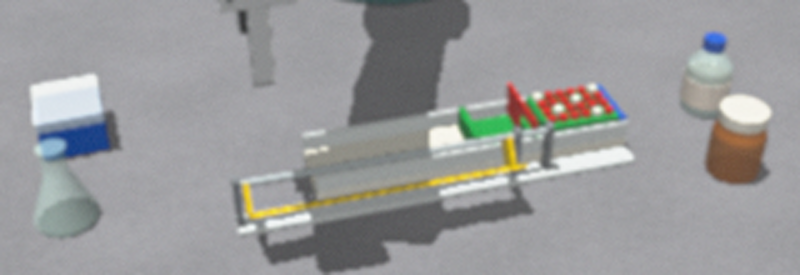

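```bash
python3 - <<'E'
from g import *
c=get_calibration('top')
for u,v,z in [(343,248,.05),(355,345,.05),(213,264,.048),(224,364,.048),(69,285,.044),(82,385,.048)]:
    print(np.round(w2c(onz(c,u/4+199.6,v/4+129.6,z))*1000,1))
im=cv2.imread('pics/top9.png');cv2.imwrite('pics/t9e.png',cv2.resize(im[190:235,210:265],None,fx=12,fy=12,interpolation=cv2.INTER_NEAREST))
E
```

```text
[ 28.3 -25.8]
[-34.7 -23.3]
[32.2 58.3]
[-32.5  61.2]
[ 34.7 151.9]
[-30.6 152.2]
```

View pics/t9e.png

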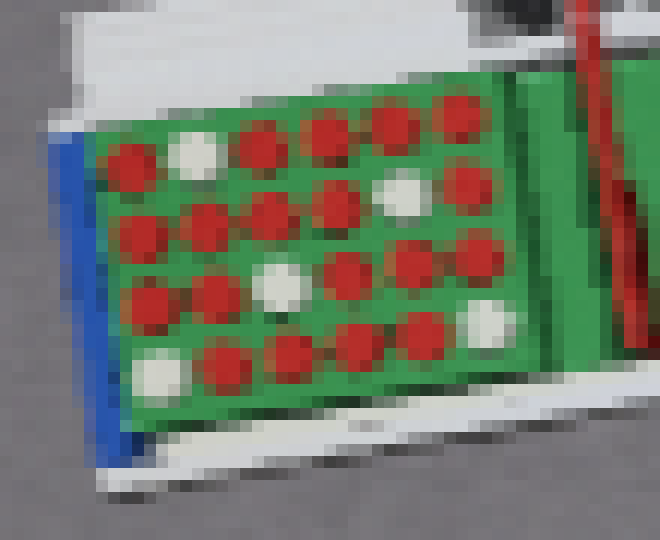

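```bash
python3 - <<'E'
from h import *
print(env.finish_job())
E
```

```text
the job is handed in; nothing more can be done
None
```

I pressed the treadle with the outer finger and pushed the rack home by its rear tab with the other. Then I backed off, let the gate shut and handed the job in at about 14 s. No verdict is reported.

**First press jammed:** I pressed too close to the shaft, and friction drove the force on the tool up to 76 N vertical and 60 N sideways. That is about 97 N in total, under the 120 N wrist limit. I could not tell whether the gate had passed 0.45 rad at that point. I lifted off and pressed again further out. The treadle then sat at 4–6 N with the gate at about 0.7 rad (estimated from the pictures) through the whole push.

**Last checks:**
- **Rack:** the push built up to 22 N against the stop, with the tool where the home position predicts it. In the top view the block's front touches the blue stop across its whole width. The measured points put the rack's origin at y ≈ 104–106 mm. That is 1–3 mm short of the stated 107 mm, inside the 6 mm tolerance and within camera error.
- **Gate:** in the top view the plate and treadle look back where they were at the start, with the plate behind the tube block.
- **Robot and bystanders:** the hand is about 200 mm above the bench, with under 1 N on it. The bottle, jar, flask and tip box look unmoved by eye; I did not measure them.

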